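# Brush out the filter bowl and show it to the inspection camera

### The arm

A 6-joint arm with a two-finger parallel gripper is mounted at the origin on the work surface. World frame = base frame: x ahead of the robot, y to its left, z up, the work surface at z = 0. Lengths are in m, angles in rad, forces in N, time in s.
With the tool pointing down it reaches from about 0.225 to 0.725 m from the base axis. Payload 3.1 kg.
Tool frame: the origin (TCP) lies midway between the tips of the shut fingers; the grasp point (between the pads) lies 19 mm behind it; z points along the fingers, y is the line along which they close (so a half turn about z gives the same grasp; the last joint's range is limited). The gripper opens to 85 mm and grips with 20 to 120 N. Pads are 22 mm wide; open, the fingers measure 114 mm over their backs; the gripper's body (76 mm by 85 mm) begins 54 mm behind the grasp point. The pads swing forward as they close: fully open they stand 13 mm farther back than shut.
Start: joints at [-1.301, 0.048, 0.099, 1.622, 0, 1.443], TCP at [0.203, -0.484, 0.231] pointing down, gripper open.
Joint ranges: [-2.91, 2.91], [-0.99, 1.94], [-1.21, 1.42], [-2.12, 2.29], [-1.49, 1.47], [-3.14, 3.14]. Speed limits (rad/s): [2.79, 2.79, 3.14, 3.14, 3.14, 3.14].

### API

Orientations are given as a unit quaternion [x, y, z, w].
In Python, from workcell import bot gives the robot as it stands.
- The arm moves only by the tool play_rows, never from a script. Its argument "motion" is text: rows parted by semicolons, each of 7 numbers parted by spaces: the closure in counts, from 0 (fully open) to 255 (shut), then the shift along the tool's x, y, z in cm, then the turn, a rotation vector about the tool's x, y, z in degrees. A call has 1 to 5 rows; each row shifts and turns the commanded pose from where the row before left it, along the tool's axes as they then stand; what a row does not reach is not made up. A row lasts 1/12 s, in which the tool goes at most 41.7 mm and 7.16 degrees, less where a joint would pass 70% of its speed; a pose out of reach is approached as far as the arm can. A call with a gripper value outside its range is refused whole. The fingers move at their own pace and stop on an object; "squeeze" is the grip in N (left out, the last holds). Time passes only in rows, so rows that do not move let the fingers close. It gives the time, the measured TCP pose, the force, the opening and the grip force at its end, in the units of the state.
- bot.get_state(): the state, without advancing time (a new reading comes with each control period).
- bot.camera(name): name is "scene" or "top" or "wrist"; returns a dict with "color" (420x560x3 uint8, red, green, blue), "fx", "fy", "cx", "cy" (pixels), "k1" (the pictures are not rectified: a ray, as slopes to the right and down, at radius r is drawn at 1 + k1 r^2 times it, then the intrinsics apply), "view" (4x4, takes a point from world to camera coordinates). Camera axes: x right, y down, z forward; pixel columns grow to the right and rows downward; lengths in m; the calibration is good to about 2 mm. A picture is of the moment at which its call begins. There is no depth.
- bot.finish_job(): hands the job in; it is judged then, once.
The state is a dict: "time": time; "joint_pos": joint angles; "qvel": joint speeds; "effort": joint torques, N m; "ee_pos": TCP position; "tool_rot": TCP orientation; "contact_force": force on the tool from outside, world axes, zero at the start; "ft_torque": the same for the moment, N m; "grip_width": finger opening in m; "grasp_force": force on a finger pad.
Only numpy, scipy, OpenCV 4.12 (cv2) and the standard library are available. Lean on these libraries where they do the work, as an engineer would, in place of code of your own. Each camera call takes 0.05 s, during which the arm holds its last target. There are 200 camera calls.

### The job

Clean the compressor's small aluminium filter bowl: take the red-handled bottle brush out of its blue pot, work it twice right down to the bottom of the bowl and back up to the rim, and stand it back in its pot. Then pick up the bowl and hold it up to the inspection camera: upright, level with the lens, straight above the round target on the camera's base, with the amber sight glass facing the lens. Finish while still holding it there motionless, and do not touch the camera or shift the other things on the bench.

Things in the scene. Friction and masses are not known exactly. Their poses are not given: they have to be found in the camera images.
- bowl_mid (a point): Centre, half-way up (40 mm above its underside), of the loose aluminium filter bowl: a plain round cup, open at the top, outside diameter 55 mm, height 80 mm, wall 4.5 mm (bore 46 mm), floor 5 mm thick; about 0.17 to 0.35 kg; stands upright on the bench at the start. Its z axis points up out of the mouth, its x axis points from the bowl's axis to the amber sight glass.
- sight_glass (a point): Centre of the amber sight glass of the bowl, an upright strip 15 mm wide and 44 mm high in a dark frame on the outside wall, 29 mm from the bowl's axis, 42 mm above its underside. Axes as the bowl's.
- bowl_floor (a point): Centre of the bowl's inner floor, 75 mm below the rim; z up along the bowl's axis.
- brush_handle (a point): Grip point on the axis of the loose bottle brush, in the middle of its round red handle (diameter 20 mm, reaching from 45 mm below to 40 mm above this point). z points up along the brush towards the handle's end. At the start the brush stands upright in its pot, bristles down.
- brush_foot (a point): Lower end of the brush on its axis, 150 mm below brush_handle. The stiff cylindrical bristle head, white and grey, diameter 33 mm, reaches 72 mm up from here; above it a thin steel stem, then the handle from 105 to 190 mm. Mass about 0.09 kg.
- brush: The whole bottle brush, 190 mm long; origin at its foot (same point as brush_foot), z along it towards the handle.
- bowl: The whole filter bowl; origin at the centre of its underside, axes as bowl_mid.
- pot_floor (a point): Centre of the inner floor of the blue brush pot, fixed to the bench: round, bore 44 mm, outside 52 mm, rim 55 mm above the bench and 50 mm above this floor, thin round foot of 80 mm diameter.
- camera: Inspection camera fixed on the bench: dark steel base plate 235 x 100 x 6 mm, a post, and a grey housing 62 x 50 x 46 mm whose top is 198 mm above the bench. Origin on the bench near the post; it looks along its own -x axis (roughly towards the robot). On the plate, 140 mm from the origin along -x, is a round black and white target 68 mm in diameter.
- lens (a point): Centre of the camera's lens glass, 170 mm above the bench; axes as the camera's. The camera looks along -x.
- view (a point): The point in the air where the bowl's centre (bowl_mid) is to be held: straight above the middle of the round target, 170 mm above the bench, 108 mm in front of the lens. Axes as the camera's: the bowl is right when its x axis points along this +x (towards the lens) and its z is up.
- tin: Bystander: green tin of wall plugs, diameter 68 mm, 55 mm high; origin at the centre of its underside. Loose.
- clevis_pin: Bystander: steel clevis pin standing on its head, 18 mm head, 45 mm high; origin under its head. Loose.
- bit_holder: Bystander: black plastic bit holder with bits, 26 x 95 mm, 42 mm high; origin under its centre. Loose.
- bracket: Bystander: aluminium angle bracket, legs 50 mm, 40 mm wide; origin under its foot. Loose.
- screwdriver: Bystander: screwdriver lying on the bench, along its x axis; loose.

How it is judged:
By the outcome, as a careful person would: the job done as asked, in the order asked, and still so for the second after the job is handed in, while the arm keeps its last pose, push and grip.
It also fails if it takes over 64 s, if anything falls off the work surface, if the arm or the gripper's body presses on something with over 40 N, if the wrist force passes 120 N, or if a joint passes its speed limit or range.

## Working session

There is one attempt and no reset: what is moved stays moved. The work goes in short steps, Python scripts to look and compute and a tool call to move; the robot and the scene stay as the last step left them, time stands still between calls to the robot, and variables do not carry over. Pictures are saved under pics/ and viewed, at most 12 in all, crops included, and the job is handed in when it is done.

Besides the shell and the picture viewer there is one more tool, called after ">>>" as a command line: name --argument value ..., lists and objects as JSON in quotes. play_rows: Moves the arm, as the interface text tells. Its arguments: {"type":"object","properties":{"motion":{"type":"string"},"squeeze":{"type":"number"}},"required":["motion"]}

```bash
mkdir -p pics; ls; cat > h.py <<'E'
import numpy as np,cv2
from workcell import bot
from scipy.spatial.transform import Rotation as R
def ray(c,u,v):
    xd=np.array([(u-c['cx'])/c['fx'],(v-c['cy'])/c['fy']]);x=xd.copy()
    for _ in range(20): x=xd/(1+c['k1']*(x@x))
    V=np.array(c['view']);d=V[:3,:3].T@np.array([x[0],x[1],1]);o=-V[:3,:3].T@V[:3,3]
    return o,d/np.linalg.norm(d)
def onz(c,u,v,z):
    o,d=ray(c,u,v);return o+d*(z-o[2])/d[2]
def proj(c,p):
    V=np.array(c['view']);q=V[:3,:3]@np.array(p)+V[:3,3];x=q[:2]/q[2];x=x*(1+c['k1']*(x@x))
    return np.array([c['fx']*x[0]+c['cx'],c['fy']*x[1]+c['cy']])
def snap(name,fn=None):
    c=bot.camera(name)
    if fn: cv2.imwrite('pics/'+fn,c['color'][:,:,::-1])
    return c
E
python3 - <<'E'
from h import *
import pickle
for n in('scene','top'):
    c=snap(n,n+'0.png');pickle.dump(c,open(n+'0.pkl','wb'));o,d=ray(c,280,210);print(n,c['fx'],c['k1'],o,d)
s=bot.get_state();print(s['ee_pos'],s['tool_rot'],s['time'],s['contact_force'])
E
```

```text
pics
scene 468.09902703532435 -0.10153788727937393 [1.03614054 0.75756422 0.90453097] [-0.40218806 -0.57700479 -0.71085177]
top 407.0105865454493 -0.09942186500552445 [0.49564257 0.09660894 1.11068772] [ 0.11079116 -0.01811502 -0.9936786 ]
[ 0.20320752 -0.48347039  0.23021775] [ 9.80285970e-01  1.97581014e-01 -7.30394127e-05 -1.07492057e-03] 0.1 [ 0.11399787  0.23317597 -0.24584106]
```

View pics/scene0.png

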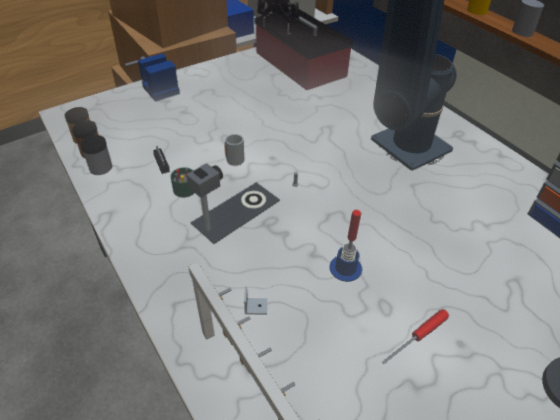

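View pics/top0.png

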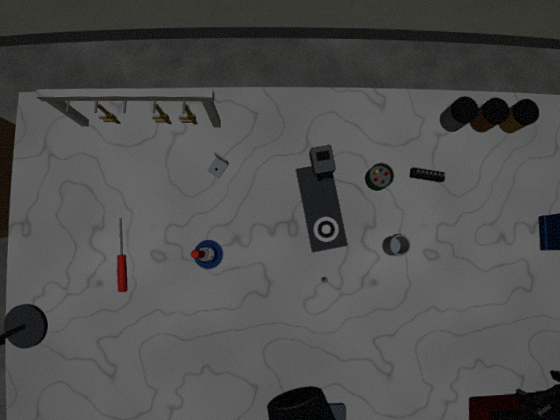

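The scene shows the brush in its blue pot at top (207,253), the bowl at top (396,244), the target at top (326,229) and the camera housing at top (321,160). I'll measure these and enlarge the views of the bowl.

```bash
python3 - <<'E'
from h import *
import pickle
T=pickle.load(open('top0.pkl','rb'));S=pickle.load(open('scene0.pkl','rb'))
t=T['color'];s=S['color']
def cr(im,x,y,w,h,k): return cv2.resize(im[y:y+h,x:x+w],(w*k,h*k),interpolation=cv2.INTER_CUBIC)
a=cr(t,370,220,50,50,8)[:, :, ::-1];b=cr(s,210,125,50,50,8)[:, :, ::-1]
cv2.imwrite('pics/bowl.png',np.hstack([a,b]))
def blobs(m):
    n,l,st,ce=cv2.connectedComponentsWithStats(m.astype(np.uint8));return [(st[i],ce[i]) for i in range(1,n) if st[i][4]>15]
h=cv2.cvtColor(t,cv2.COLOR_RGB2HSV);hs=cv2.cvtColor(s,cv2.COLOR_RGB2HSV)
m=((h[...,0]>100)&(h[...,0]<130)&(h[...,1]>140));m[:, :150]=0;m[:,260:]=0
pts=np.argwhere(m)[:,::-1].astype(np.float32);e=cv2.minEnclosingCircle(pts);print('potfoot',e,onz(T,*e[0],0.002))
red=((h[...,0]<6)|(h[...,0]>174))&(h[...,1]>150);print('red',[x for x in blobs(red)])
reds=((hs[...,0]<6)|(hs[...,0]>174))&(hs[...,1]>150);print('reds',[x for x in blobs(reds)])
g=cv2.cvtColor(t,cv2.COLOR_RGB2GRAY)
# target : outer white ring vs dark plate
reg=np.zeros_like(g);reg[212:247,308:344]=1
w=(g>90)&(reg>0);print('target',blobs(w))
pl=(g<85);pl[:150]=0;pl[260:]=0;pl[:,:285]=0;pl[:,355:]=0
k,_=cv2.findContours(pl.astype(np.uint8),cv2.RETR_EXTERNAL,cv2.CHAIN_APPROX_SIMPLE);k=max(k,key=cv2.contourArea)
r=cv2.minAreaRect(k);bx=cv2.boxPoints(r);print('plate',r);print([onz(T,*p,0.006) for p in bx])
E
```

```text
potfoot ((186.0, 151.0), 118.87818908691406) [0.78577855 0.3378322  0.002     ]
red [(array([191, 250,  14,   8,  79], dtype=int32), array([196.81012658, 253.70886076])), (array([118, 255,   9,  37, 294], dtype=int32), array([121.60884354, 273.55782313])), (array([470, 394,  51,  26, 671], dtype=int32), array([491.30700447, 405.76602086]))]
reds [(array([353, 211,   7,   5,  29], dtype=int32), array([356.17241379, 212.89655172])), (array([415, 310,  33,  28, 320], dtype=int32), array([431.653125, 323.340625]))]
target [(array([314, 217,  24,  25, 204], dtype=int32), array([325.68627451, 228.90686275])), (array([322, 225,   8,   8,  53], dtype=int32), array([325.64150943, 228.67924528]))]
plate ((320.0875244140625, 199.8844757080078), (101.58988952636719, 41.811038970947266), 82.14668273925781)
[array([0.77964454, 0.04111263, 0.006     ]), array([ 0.79628361, -0.07486501,  0.006     ]), array([ 0.51591455, -0.10762484,  0.006     ]), array([0.50120004, 0.00572296, 0.006     ])]
```

View pics/bowl.png

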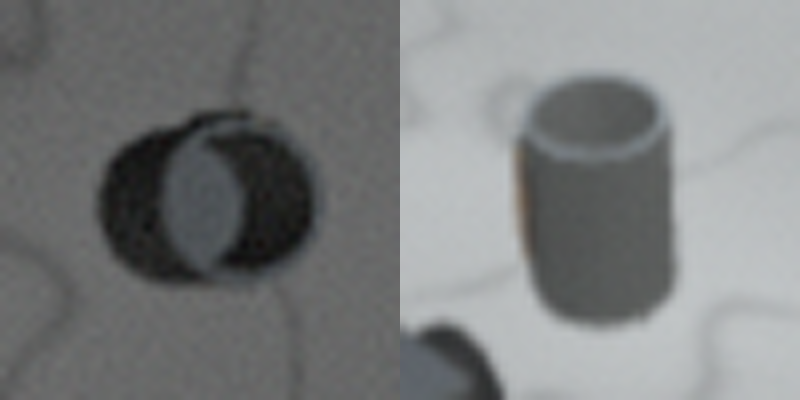

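The bowl's amber glass is at its upper-left edge in the top view and its left limb in the scene view, so it faces roughly +x. The rim centre is at about top (400.2,245.4) and scene (234.6,139.6).

```bash
python3 - <<'E'
from h import *
import pickle
np.set_printoptions(precision=4,suppress=True)
T=pickle.load(open('top0.pkl','rb'));S=pickle.load(open('scene0.pkl','rb'))
t=T['color']
print('rim top',onz(T,400.2,245.4,.08),'scene',onz(S,234.6,139.6,.08))
for c in(T,S): print('cam',ray(c,280,210)[0])
h=cv2.cvtColor(t,cv2.COLOR_RGB2HSV)
m=((h[...,0]>100)&(h[...,0]<130)&(h[...,1]>140));m[:, :180]=0;m[:,240:]=0;m[:230]=0;m[280:]=0
k,_=cv2.findContours(m.astype(np.uint8),cv2.RETR_EXTERNAL,cv2.CHAIN_APPROX_NONE);k=max(k,key=cv2.contourArea);e=cv2.minEnclosingCircle(k)
print('pot',e,onz(T,*e[0],.002))
print('handle end top',onz(T,194.5,253.7,.195),'scene',onz(S,356,212.5,.195))
tg=onz(T,325.67,228.8,.006);print('target',tg)
g=cv2.cvtColor(t,cv2.COLOR_RGB2GRAY);pl=g<85
L=[];Rr=[]
for y in range(185,240):
    xs=np.where(pl[y,290:352])[0]+290
    L.append(onz(T,xs[0]-.5,y,.006)[:2]);Rr.append(onz(T,xs[-1]+.5,y,.006)[:2])
for q in(L,Rr):
    q=np.array(q);v=cv2.fitLine(q.astype(np.float32),cv2.DIST_HUBER,0,.001,.001).ravel();a=np.degrees(np.arctan2(v[1],v[0]));print('edge',v,a)
# glass bump at z .064
c=onz(T,400.2,245.4,.08)[:2];b=onz(T,370+218/8,220+113/8,.064)[:2];print('glass',b-c,np.degrees(np.arctan2(*(b-c)[::-1])))
E
```

```text
rim top [ 0.5184 -0.2301  0.08  ] scene [ 0.5216 -0.2232  0.08  ]
cam [0.4956 0.0966 1.1107]
cam [1.0361 0.7576 0.9045]
pot ((207.60748291015625, 253.89720153808594), 14.006980895996094) [0.5    0.2735 0.002 ]
handle end top [0.4998 0.2723 0.195 ] scene [0.5018 0.2748 0.195 ]
target [ 0.5668 -0.0479  0.006 ]
edge [ 0.9823 -0.1874  0.6192  0.0349] -10.80284
edge [ 0.983   0.1835  0.613  -0.0904] 10.574179
glass [0.0298 0.0019] 3.6961189882449443
```

```bash
cat >> h.py <<'E'
def plan(goal,yaw=None,n=None,close=0):
    s=bot.get_state();p=np.array(s['ee_pos']);Q=R.from_quat(s['tool_rot']);goal=np.array(goal,float)
    y0=np.degrees(np.arctan2(*Q.as_matrix()[:2,0][::-1]))
    yaw=y0 if yaw is None else yaw
    a=np.radians(yaw);G=R.from_matrix(np.array([[np.cos(a),np.sin(a),0],[np.sin(a),-np.cos(a),0],[0,0,-1]]))
    rv=(Q.inv()*G).as_rotvec(degrees=True); 
    D=goal-p; n=n or int(np.ceil(max(np.linalg.norm(D)/.038,np.linalg.norm(rv)/7,1)))
    print('p',p.round(4),'yaw',y0.round(2),'t',s['time'],'F',np.round(s['contact_force'],1),'w',s['grip_width'],'g',s['grasp_force'],'n',n)
    for i in range(n):
        d=Q.inv().apply(D/n)*100
        print(close,*[f'{x:.2f}' for x in d],*[f'{x:.2f}' for x in rv/n],end='; ' if i%5<4 else '\n')
        Q=Q*R.from_rotvec(rv/n,degrees=True)
    print()
E
python3 -c "
from h import *
plan([.47,.255,.27],184,25)"
```

```text
p [ 0.2032 -0.4835  0.2302] yaw 22.79 t 0.1 F [ 0.1  0.2 -0.2] w 0.08587138850643686 g 0.0 n 25
0 2.13 -2.31 -0.15 -0.00 -0.01 -6.45; 0 2.37 -2.06 -0.15 -0.00 -0.01 -6.45; 0 2.59 -1.78 -0.15 -0.00 -0.01 -6.45; 0 2.77 -1.47 -0.15 -0.00 -0.01 -6.45; 0 2.92 -1.15 -0.15 -0.00 -0.01 -6.45
0 3.03 -0.82 -0.16 -0.00 -0.01 -6.45; 0 3.11 -0.47 -0.16 -0.00 -0.01 -6.45; 0 3.14 -0.12 -0.16 -0.00 -0.01 -6.45; 0 3.13 0.23 -0.16 -0.00 -0.01 -6.45; 0 3.09 0.58 -0.16 -0.00 -0.01 -6.45
0 3.00 0.93 -0.16 -0.00 -0.01 -6.45; 0 2.88 1.26 -0.16 -0.00 -0.01 -6.45; 0 2.72 1.57 -0.16 -0.00 -0.01 -6.45; 0 2.53 1.87 -0.16 -0.00 -0.01 -6.45; 0 2.30 2.14 -0.16 -0.00 -0.01 -6.45
0 2.04 2.38 -0.16 -0.00 -0.01 -6.45; 0 1.76 2.60 -0.16 -0.00 -0.01 -6.45; 0 1.46 2.78 -0.16 -0.00 -0.01 -6.45; 0 1.14 2.93 -0.16 -0.00 -0.01 -6.45; 0 0.80 3.04 -0.16 -0.00 -0.01 -6.45
0 0.46 3.11 -0.16 -0.00 -0.01 -6.45; 0 0.11 3.14 -0.16 -0.00 -0.01 -6.45; 0 -0.25 3.13 -0.16 -0.00 -0.01 -6.45; 0 -0.60 3.08 -0.16 -0.00 -0.01 -6.45; 0 -0.94 3.00 -0.16 -0.00 -0.01 -6.45
```

>>> play_rows --motion "0 2.1 -2.3 -0.2 0 0 -6.5; 0 2.4 -2.1 -0.2 0 0 -6.5; 0 2.6 -1.8 -0.2 0 0 -6.5; 0 2.8 -1.5 -0.2 0 0 -6.5; 0 2.9 -1.2 -0.2 0 0 -6.5"

```text
time: 0.52
ee_pos: [0.2558, -0.3335, 0.2407]
tool_rot: [0.885, 0.466, 0.0, -0.001]
contact_force: [1.0, 0.2, 0.5]
grip_width: 0.0857
grasp_force: 0.0
```

>>> play_rows --motion "0 3 -0.8 -0.2 0 0 -6.5; 0 3.1 -0.5 -0.2 0 0 -6.5; 0 3.1 -0.1 -0.2 0 0 -6.5; 0 3.1 0.2 -0.2 0 0 -6.5; 0 3.1 0.6 -0.2 0 0 -6.5"

```text
time: 0.93
ee_pos: [0.3076, -0.1864, 0.251]
tool_rot: [0.719, 0.695, 0.0, -0.0]
contact_force: [0.4, -0.3, 0.9]
grip_width: 0.0854
grasp_force: 0.0
```

>>> play_rows --motion "0 3 0.9 -0.2 0 0 -6.5; 0 2.9 1.3 -0.2 0 0 -6.5; 0 2.7 1.6 -0.2 0 0 -6.5; 0 2.5 1.9 -0.2 0 0 -6.5; 0 2.3 2.1 -0.2 0 0 -6.5"

```text
time: 1.35
ee_pos: [0.36, -0.0383, 0.261]
tool_rot: [0.495, 0.869, -0.0, -0.0]
contact_force: [-0.1, -0.7, -0.2]
grip_width: 0.0853
grasp_force: 0.0
```

>>> play_rows --motion "0 2 2.4 -0.2 0 0 -6.5; 0 1.8 2.6 -0.2 0 0 -6.5; 0 1.5 2.8 -0.2 0 0 -6.5; 0 1.1 2.9 -0.2 0 0 -6.5; 0 0.8 3 -0.2 0 0 -6.5"

```text
time: 1.77
ee_pos: [0.411, 0.1099, 0.2709]
tool_rot: [0.232, 0.973, -0.0, -0.0]
contact_force: [0.2, -0.8, 0.5]
grip_width: 0.0854
grasp_force: 0.0
```

>>> play_rows --motion "0 0.5 3.1 -0.2 0 0 -6.5; 0 0.1 3.1 -0.2 0 0 -6.5; 0 -0.3 3.1 -0.2 0 0 -6.5; 0 0 0 0 0 0 0"

```text
time: 2.1
ee_pos: [0.4422, 0.201, 0.2758]
tool_rot: [0.063, 0.998, 0.001, -0.001]
contact_force: [-0.5, -1.0, 0.0]
grip_width: 0.0853
grasp_force: 0.0
```

```bash
python3 - <<'E'
from h import *
import pickle
plan([.501,.273,.27],184)
c=snap('wrist','w1.png');pickle.dump(c,open('w1.pkl','wb'))
t=snap('top','t1.png')
print(ray(c,280,210),proj(c,[.5,.273,.195]),proj(c,[.5,.273,.0]))
E
```

```text
p [0.4422 0.201  0.2758] yaw 172.76 t 2.1 F [-0.5 -1.   0. ] w 0.08525962264207439 g 0.0 n 3
0 -1.64 2.63 0.20 0.04 -0.03 -3.75; 0 -1.81 2.51 0.19 0.04 -0.03 -3.75; 0 -1.97 2.39 0.19 0.04 -0.03 -3.75; 
(array([0.3730415 , 0.2085008 , 0.41833799]), array([ 0.26508637, -0.02411708, -0.96392302])) [376.86023626 277.47802311] [334.02698101 211.5904888 ]
```

View pics/w1.png

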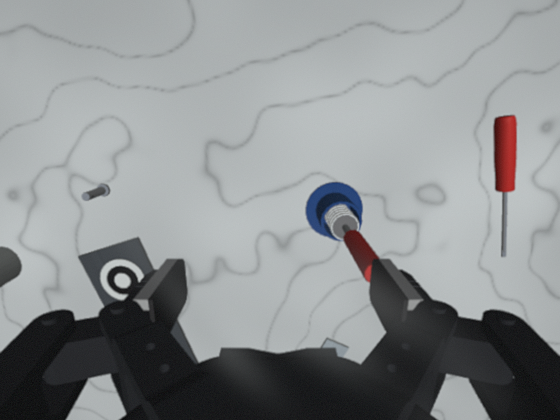

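The handle end is at about (373,277) and the pot at (334,211), both matching the prediction. I'll go above the brush and then down onto the handle.

>>> play_rows --motion "0 -1.6 2.6 0.2 0 0 -3.7; 0 -1.8 2.5 0.2 0 0 -3.7; 0 -2 2.4 0.2 0 0 -3.7; 0 0 0 0 0 0 0"

```text
time: 2.53
ee_pos: [0.5026, 0.2695, 0.2672]
tool_rot: [-0.03, 1.0, -0.0, -0.002]
contact_force: [-0.8, -1.0, -0.5]
grip_width: 0.0855
grasp_force: 0.0
```

```bash
python3 - <<'E'
from h import *
plan([.501,.273,.136],184,5)
c=snap('wrist','w2.png');im=c['color'];h=cv2.cvtColor(im,cv2.COLOR_RGB2HSV)
red=((h[...,0]<8)|(h[...,0]>172))&(h[...,1]>140)
n,l,st,ce=cv2.connectedComponentsWithStats(red.astype(np.uint8))
print([(st[i],ce[i]) for i in range(1,n) if st[i][4]>50]);print(proj(c,[.501,.273,.195]),proj(c,[.501,.273,.11]),proj(c,[.501,.273,.155]))
b=(h[...,0]>100)&(h[...,0]<130)&(h[...,1]>140);k,_=cv2.findContours(b.astype(np.uint8),0,1);k=max(k,key=cv2.contourArea);e=cv2.fitEllipse(k);print(e,onz(c,*e[0],.003))
E
```

```text
p [0.5026 0.2695 0.2672] yaw -176.54 t 2.5333 F [-0.8 -1.  -0.5] w 0.08551491584222319 g 0.0 n 5
0 0.02 0.07 2.62 -0.00 -0.04 -0.11; 0 0.02 0.07 2.62 -0.00 -0.04 -0.11; 0 0.02 0.07 2.62 -0.00 -0.04 -0.11; 0 0.02 0.07 2.62 -0.00 -0.04 -0.11; 0 0.02 0.07 2.62 -0.00 -0.04 -0.11

[(array([ 450,  109,   30,   79, 1512], dtype=int32), array([464.43253968, 146.50793651])), (array([271, 184,  25,  44, 834], dtype=int32), array([282.50119904, 206.63908873]))]
[283.54321694 222.19688598] [281.97936025 196.27839694] [282.6866418  207.99348051]
((280.6380310058594, 174.14520263671875), (53.446044921875, 54.54203414916992), 176.44566345214844) [0.49538634 0.27230318 0.003     ]
```

>>> play_rows --motion "0 0 0.1 2.7 0 0 0; 0 0 0.1 2.7 0 0 0; 0 0 0.1 2.7 0 0 0; 0 0 0.1 2.6 0 0 0; 0 0 0 2.4 0 0 0"

```text
time: 3.0
ee_pos: [0.4993, 0.27, 0.1396]
tool_rot: [-0.028, 1.0, -0.0, -0.0]
contact_force: [-0.5, 0.5, 0.3]
grip_width: 0.0851
grasp_force: 0.0
```

>>> play_rows --motion "0 0 0 0 0 0 0; 120 0 0 0 0 0 0; 160 0 0 0 0 0 0; 200 0 0 0 0 0 0; 255 0 0 0 0 0 0" --squeeze 50

```text
time: 3.42
ee_pos: [0.5017, 0.2722, 0.1432]
tool_rot: [-0.029, 1.0, 0.001, 0.002]
contact_force: [0.5, 0.3, 0.3]
grip_width: 0.0384
grasp_force: 0.0
```

>>> play_rows --motion "255 0 0 0 0 0 0; 255 0 0 0 0 0 0; 255 0 0 0 0 0 0; 255 0 0 0 0 0 0; 255 0 0 0 0 0 0"

```text
time: 3.83
ee_pos: [0.5013, 0.2725, 0.1422]
tool_rot: [-0.03, 1.0, 0.001, 0.002]
contact_force: [0.0, 0.2, 5.8]
grip_width: 0.0188
grasp_force: 49.1
```

```bash
python3 - <<'E'
from h import *
plan([.501,.273,.25],184,5,255)
E
```

```text
p [0.5013 0.2725 0.1422] yaw -176.6 t 3.8333 F [0.  0.2 5.8] w 0.01879693404051007 g 49.10809099674225 n 5
255 -0.00 0.01 -2.16 0.01 0.04 -0.12; 255 -0.00 0.01 -2.16 0.01 0.04 -0.12; 255 0.00 0.01 -2.16 0.01 0.04 -0.12; 255 0.00 0.01 -2.16 0.01 0.04 -0.12; 255 0.00 0.01 -2.16 0.01 0.04 -0.12
```

>>> play_rows --motion "255 0 0 -1.5 0 0 0; 255 0 0 -2.5 0 0 0; 255 0 0 -3 0 0 0; 255 0 0 -3 0 0 0; 255 0 0 -3 0 0 0"

```text
time: 4.25
ee_pos: [0.4996, 0.2718, 0.2705]
tool_rot: [-0.03, 1.0, -0.0, -0.001]
contact_force: [1.1, 0.5, -1.3]
grip_width: 0.0189
grasp_force: 48.8
```

>>> play_rows --motion "255 0 -3 0 0 0 0; 255 0 -3.8 0 0 0 0; 255 0 -3.8 0 0 0 0; 255 0 -3.8 0 0 0 0; 255 0 -3.8 0 0 0 0"

```text
time: 4.67
ee_pos: [0.5106, 0.0888, 0.2697]
tool_rot: [-0.03, 1.0, -0.0, -0.001]
contact_force: [1.4, -0.1, -0.9]
grip_width: 0.0184
grasp_force: 49.0
```

>>> play_rows --motion "255 0 -3.8 0 0 0 0; 255 0 -3.8 0 0 0 0; 255 0 -3.8 0 0 0 0; 255 0 -3.4 0 0 0 0; 255 0 -2 0 0 0 0"

```text
time: 5.08
ee_pos: [0.5205, -0.081, 0.2693]
tool_rot: [-0.028, 1.0, -0.001, -0.001]
contact_force: [-0.2, 0.1, -1.0]
grip_width: 0.0188
grasp_force: 49.0
```

>>> play_rows --motion "255 0 0 0 0 0 0; 255 0 0 0 0 0 0"

```text
time: 5.25
ee_pos: [0.5206, -0.0784, 0.2693]
tool_rot: [-0.028, 1.0, 0.0, -0.001]
contact_force: [0.3, -0.2, -1.0]
grip_width: 0.0188
grasp_force: 49.1
```

```bash
python3 - <<'E'
from h import *
import pickle
plan([.519,-.227,.25],184,5,255)
D={n:snap(n) for n in('wrist','top','scene')};pickle.dump(D,open('d3.pkl','wb'))
w=D['wrist']['color'];cv2.imwrite('pics/w3.png',w[:,:,::-1]);print(proj(D['wrist'],[.519,-.227,.08]),proj(D['scene'],[.519,-.227,.08]),proj(D['top'],[.519,-.227,.08]))
E
```

```text
p [ 0.5206 -0.0784  0.2693] yaw -176.76 t 5.25 F [ 0.3 -0.2 -1. ] w 0.018765526562326534 g 49.08382594585419 n 5
255 0.20 -2.97 0.38 0.01 -0.02 -0.15; 255 0.21 -2.97 0.38 0.01 -0.02 -0.15; 255 0.21 -2.97 0.39 0.01 -0.02 -0.15; 255 0.22 -2.96 0.39 0.01 -0.02 -0.15; 255 0.23 -2.96 0.39 0.01 -0.02 -0.15

[142.34550047 181.95961881] [234.73308768 138.65810214] [399.00374697 245.17704571]
```

View pics/w3.png

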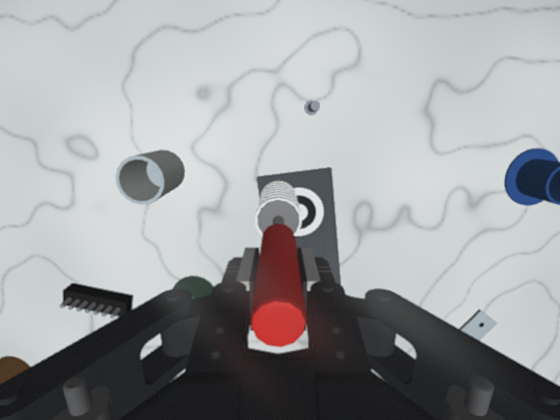

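The wrist view shows the bowl rim centred at about (141,180), the brush gripped upright with its bristle top at (278,216), and the target at (303,211). I'll work out the bowl position, brush tilt and plate yaw.

```bash
python3 - <<'E'
from h import *
import pickle
np.set_printoptions(precision=4,suppress=True)
D=pickle.load(open('d3.pkl','rb'));c=D['wrist'];im=c['color'];g=cv2.cvtColor(im,cv2.COLOR_RGB2GRAY);h=cv2.cvtColor(im,cv2.COLOR_RGB2HSV)
# rim outer points: leftmost/top/bottom by scan lines
P=onz(c,141.3,180.3,.08);print('rim',P)
p=np.array([.5206,-.0784,.2693])
print('handle end exp',proj(c,p+[0,0,.053]),'bristletop exp',proj(c,p+[0,0,-.065]),'foot exp',proj(c,p+[0,0,-.137]))
pl=(g<90)
# right plate edge rows 172..225 right of target; top edge cols 262..325
Rp=[];Tp=[]
for y in range(175,262):
    seg=pl[y,318:345];i=np.where(seg)[0]
    if len(i): Rp.append(onz(c,318+i[-1]+.5,y,.006)[:2])
for x in range(263,327):
    i=np.where(pl[160:185,x])[0]
    if len(i): Tp.append(onz(c,x,160+i[0]-.5,.006)[:2])
for q in(Rp,Tp):
    v=cv2.fitLine(np.array(q,np.float32),cv2.DIST_HUBER,0,.001,.001).ravel();print('edge',v,np.degrees(np.arctan2(v[1],v[0])),len(q))
# target in top view: ring
T=D['top'];
w=g[180:245,280:330]
print('target wrist',onz(c,303.5,211,.006))
# red / white bristle columns
for y in(190,200,240,260,300,325):
    if y<215: i=np.where((g[y,255:300]>110))[0]+255
    else: i=np.where((h[y,230:330,1]>140))[0]+230
    print(y,i[0],i[-1],(i[0]+i[-1])/2)
# bowl contour
b=(g<g[100:110,60:110].mean()-25)&(np.indices(g.shape)[1]<200)
S=D['scene'];s=S['color'];gs=cv2.cvtColor(s,cv2.COLOR_RGB2GRAY)
b=pickle.load(open('scene0.pkl','rb'))
E
```

```text
rim [ 0.5172 -0.2281  0.08  ]
handle end exp [279.7307 337.0466] bristletop exp [278.4684 226.9839] foot exp [278.1843 202.289 ]
edge [0.9838 0.1795 0.5677 0.0012] 10.340556 87
edge [ 0.1849 -0.9828  0.5101 -0.0572] -79.34742 64
target wrist [ 0.5622 -0.0412  0.006 ]
190 255 299 277.0
200 255 297 276.0
240 263 294 278.5
260 262 297 279.5
300 262 303 282.5
325 251 304 277.5
```

>>> play_rows --motion "255 0.2 -2.5 0 0 0 0; 255 0.2 -3 0 0 0 0; 255 0.2 -3.3 0.5 0 0 0; 255 0.1 -3 0.7 0 0 0; 255 0.1 -3 0.7 0 0 0"

```text
time: 5.82
ee_pos: [0.5223, -0.2254, 0.2516]
tool_rot: [-0.031, 1.0, -0.0, 0.0]
contact_force: [-0.3, 1.1, -0.6]
grip_width: 0.0189
grasp_force: 49.2
```

>>> play_rows --motion "255 0 0 0.7 0 0 0; 255 0 0 0 0 0 0; 255 0 0 0 0 0 0"

```text
time: 6.07
ee_pos: [0.5216, -0.2241, 0.2437]
tool_rot: [-0.03, 1.0, 0.001, -0.001]
contact_force: [-1.1, -0.1, -2.1]
grip_width: 0.0186
grasp_force: 49.3
```

```bash
python3 - <<'E'
from h import *
import pickle
plan([.519,-.227,.25],184,1,255)
D={n:snap(n) for n in('wrist','top','scene')};pickle.dump(D,open('d4.pkl','wb'))
def cr(im,x,y,w,h,k): return cv2.resize(im[y:y+h,x:x+w],(w*k,h*k),interpolation=cv2.INTER_CUBIC)[:,:,::-1]
w=cr(D['wrist']['color'],200,120,160,160,3)[:, :400]
cv2.imwrite('pics/c4.png',np.hstack([cr(D['wrist']['color'],205,100,130,200,3),cr(D['scene']['color'],200,70,66,100,6)]))
p=np.array(bot.get_state()['ee_pos']);
for n in('wrist','scene'): print(n,proj(D[n],[.520,-.227,.08]),proj(D[n],[.520,-.227,0]),'foot',proj(D[n],p+[0,0,-.137]),'bt',proj(D[n],p+[0,0,-.065]),'hb',proj(D[n],p+[0,0,-.032]))
E
```

```text
p [ 0.5216 -0.2241  0.2437] yaw -176.53 t 6.0667 F [-1.1 -0.1 -2.1] w 0.018578545874284674 g 49.33855712413788 n 1
255 0.28 -0.27 -0.63 0.10 -0.08 -0.53; 
wrist [275.26568811 194.07523414] [275.6239713  180.30129176] foot [278.02159825 203.21962776] bt [278.32334474 228.42190363] hb [278.53674227 246.25450043]
scene [234.43542292 138.76793728] [235.62586336 160.00910499] foot [233.81194781 131.60086561] bt [232.63677364 110.40763662] hb [232.0748853  100.17056838]
```

View pics/c4.png

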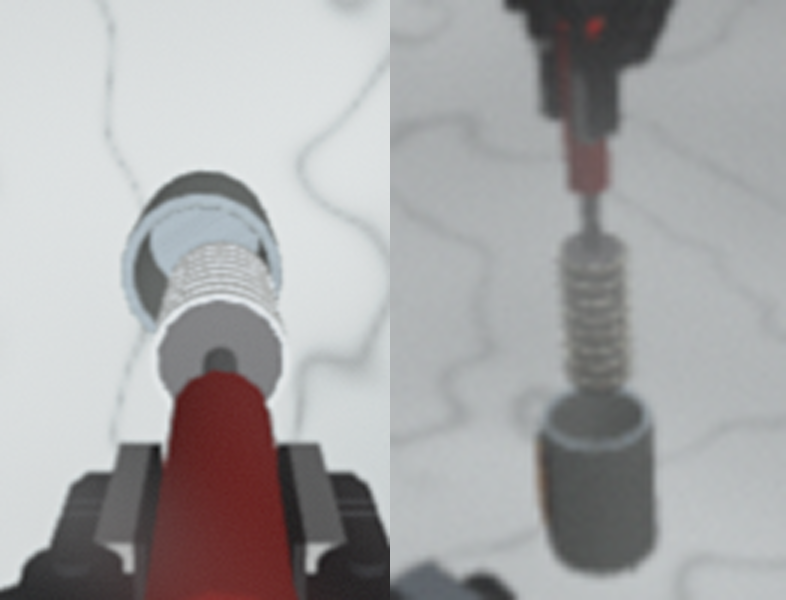

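Wrist crop: rim centre (272,191), brush foot (279,197). Scene: rim (234.5,139.7), foot (235,133.5). Both views put the bowl about 5 mm farther towards -y, so I'll shift by that and lower.

>>> play_rows --motion "255 0 -0.5 0 0 0 0; 255 0 0 1.5 0 0 0; 255 0 0 1.5 0 0 0; 255 0 0 1.5 0 0 0; 255 0 0 0 0 0 0"

```text
time: 6.63
ee_pos: [0.5207, -0.2294, 0.1963]
tool_rot: [-0.03, 1.0, 0.001, -0.002]
contact_force: [-0.7, 0.3, -2.1]
grip_width: 0.0187
grasp_force: 49.4
```

```bash
python3 - <<'E'
from h import *
import pickle
plan([.5216,-.229,.15],184,1,255);print(bot.get_state()['ft_torque'])
D={n:snap(n) for n in('wrist','scene')}
def cr(im,x,y,w,h,k): return cv2.resize(im[y:y+h,x:x+w],(w*k,h*k),interpolation=cv2.INTER_CUBIC)[:,:,::-1]
cv2.imwrite('pics/c5.png',np.hstack([cr(D['wrist']['color'],205,100,130,200,3),cr(D['scene']['color'],200,70,66,100,6)]))
E
```

```text
p [ 0.5207 -0.2294  0.1963] yaw -176.56 t 6.6333 F [-0.7  0.3 -2.1] w 0.018741696394897422 g 49.38733398914337 n 1
255 -0.11 0.02 4.62 0.16 -0.25 -0.56; 
[0.10700045 0.07262276 0.01666584]
```

View pics/c5.png

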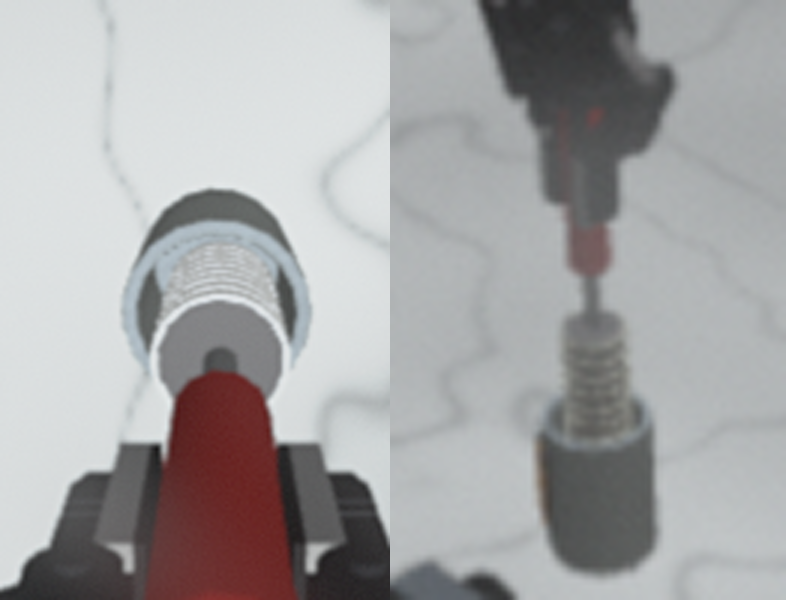

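The brush is inside the bore and central: the wrist rim centre is at crop x≈217 and the brush at 219, with no side load. I'll go down to the floor.

>>> play_rows --motion "255 0 0 1.5 0 0 0; 255 0 0 1.5 0 0 0; 255 0 0 1.3 0 0 0; 255 0 0 0.6 0 0 0; 255 0 0 0 0 0 0"

```text
time: 7.15
ee_pos: [0.5217, -0.2303, 0.1498]
tool_rot: [-0.03, 1.0, 0.0, -0.001]
contact_force: [0.5, -0.6, -1.7]
grip_width: 0.0188
grasp_force: 49.4
```

>>> play_rows --motion "255 0 0 0.2 0 0 0; 255 0 0 0.2 0 0 0; 255 0 0 0 0 0 0"

```text
time: 7.4
ee_pos: [0.5225, -0.2309, 0.1473]
tool_rot: [-0.03, 1.0, -0.0, 0.001]
contact_force: [-0.1, 0.5, -1.4]
grip_width: 0.0188
grasp_force: 49.4
```

>>> play_rows --motion "255 0 0 0.2 0 0 0; 255 0 0 0.2 0 0 0; 255 0 0 0 0 0 0"

```text
time: 7.65
ee_pos: [0.522, -0.2307, 0.1423]
tool_rot: [-0.03, 1.0, -0.0, 0.0]
contact_force: [-0.1, 0.5, -0.6]
grip_width: 0.0189
grasp_force: 49.7
```

>>> play_rows --motion "255 0 0 0.1 0 0 0; 255 0 0 0.1 0 0 0; 255 0 0 0 0 0 0"

```text
time: 7.9
ee_pos: [0.5224, -0.2308, 0.1422]
tool_rot: [-0.03, 1.0, -0.0, 0.001]
contact_force: [-1.8, 1.6, 4.7]
grip_width: 0.0192
grasp_force: 50.2
```

Floor contact at +4.7 N. Now the strokes: up to the rim, down again, and up.

>>> play_rows --motion "255 0 0 -1.5 0 0 0; 255 0 0 -2.2 0 0 0; 255 0 0 -2.2 0 0 0; 255 0 0 -1.8 0 0 0; 255 0 0 0 0 0 0"

```text
time: 8.32
ee_pos: [0.524, -0.2318, 0.2221]
tool_rot: [-0.03, 1.0, -0.002, 0.003]
contact_force: [0.8, -0.4, 0.9]
grip_width: 0.0187
grasp_force: 49.5
```

>>> play_rows --motion "255 0 0 0 0 0 0; 255 0 0 1.8 0 0 0; 255 0 0 1.8 0 0 0; 255 0 0 1.8 0 0 0; 255 0 0 1.3 0 0 0"

```text
time: 8.73
ee_pos: [0.5202, -0.2296, 0.1458]
tool_rot: [-0.03, 1.0, 0.002, -0.002]
contact_force: [-0.5, 0.5, -1.8]
grip_width: 0.019
grasp_force: 49.5
```

>>> play_rows --motion "255 0 0 0.4 0 0 0; 255 0 0 0.3 0 0 0; 255 0 0 0.2 0 0 0; 255 0 0 0.1 0 0 0; 255 0 0 0 0 0 0"

```text
time: 9.15
ee_pos: [0.521, -0.2295, 0.1423]
tool_rot: [-0.03, 1.0, 0.001, -0.0]
contact_force: [-4.1, 2.2, 11.5]
grip_width: 0.0185
grasp_force: 51.2
```

>>> play_rows --motion "255 0 0 -1.5 0 0 0; 255 0 0 -2 0 0 0; 255 0 0 -2.2 0 0 0; 255 0 0 -2.2 0 0 0; 255 0 0 -1.5 0 0 0"

```text
time: 9.57
ee_pos: [0.5219, -0.2306, 0.2351]
tool_rot: [-0.03, 1.0, -0.0, 0.0]
contact_force: [0.8, 0.2, -0.3]
grip_width: 0.019
grasp_force: 49.5
```

>>> play_rows --motion "255 0 0 -1.5 0 0 0; 255 0 0 -1.5 0 0 0; 255 0 0 -0.7 0 0 0; 255 0 0 0 0 0 0; 255 0 0 0 0 0 0"

```text
time: 9.98
ee_pos: [0.522, -0.2306, 0.2704]
tool_rot: [-0.03, 1.0, 0.0, -0.0]
contact_force: [-0.7, -0.3, -2.0]
grip_width: 0.0192
grasp_force: 49.5
```

```bash
python3 - <<'E'
from h import *
plan([.5013,.2725,.27],183.4,14,255)
E
```

```text
p [ 0.522  -0.2306  0.2704] yaw -176.61 t 9.9833 F [-0.7 -0.3 -2. ] w 0.019157307900307396 g 49.461055397987366 n 14
255 -0.07 3.60 0.00 0.00 -0.00 -0.00; 255 -0.07 3.60 0.00 0.00 -0.00 -0.00; 255 -0.07 3.60 0.00 0.00 -0.00 -0.00; 255 -0.07 3.60 0.00 0.00 -0.00 -0.00; 255 -0.07 3.60 0.00 0.00 -0.00 -0.00
255 -0.07 3.60 0.00 0.00 -0.00 -0.00; 255 -0.07 3.60 0.00 0.00 -0.00 -0.00; 255 -0.07 3.60 0.00 0.00 -0.00 -0.00; 255 -0.07 3.60 0.00 0.00 -0.00 -0.00; 255 -0.07 3.60 0.00 0.00 -0.00 -0.00
255 -0.07 3.60 0.00 0.00 -0.00 -0.00; 255 -0.07 3.60 0.00 0.00 -0.00 -0.00; 255 -0.07 3.60 0.00 0.00 -0.00 -0.00; 255 -0.07 3.60 0.00 0.00 -0.00 -0.00;
```

>>> play_rows --motion "255 0 2.5 0 0 0 0; 255 -0.1 3.6 0 0 0 0; 255 -0.1 3.8 0 0 0 0; 255 -0.1 3.8 0 0 0 0; 255 -0.1 3.8 0 0 0 0"

```text
time: 10.4
ee_pos: [0.5146, -0.0541, 0.2691]
tool_rot: [-0.029, 1.0, 0.001, -0.002]
contact_force: [0.3, -0.5, -0.7]
grip_width: 0.0191
grasp_force: 49.4
```

>>> play_rows --motion "255 -0.1 3.8 0 0 0 0; 255 -0.1 3.8 0 0 0 0; 255 -0.1 3.8 0 0 0 0; 255 -0.1 3.8 0 0 0 0; 255 0 3.8 0 0 0 0"

```text
time: 10.82
ee_pos: [0.5073, 0.1359, 0.2692]
tool_rot: [-0.03, 1.0, -0.0, -0.001]
contact_force: [1.0, -0.4, -1.1]
grip_width: 0.0186
grasp_force: 49.4
```

>>> play_rows --motion "255 -0.1 3.8 0 0 0 0; 255 -0.1 3.6 0 0 0 0; 255 0 3.2 0 0 0 0; 255 0 2.5 0 0 0 0; 255 0 0 0 0 0 0"

```text
time: 11.23
ee_pos: [0.5009, 0.2696, 0.2685]
tool_rot: [-0.032, 0.999, 0.001, -0.002]
contact_force: [-0.1, 0.3, -0.6]
grip_width: 0.0189
grasp_force: 49.6
```

>>> play_rows --motion "255 0 0 0 0 0 0; 255 0 0 0 0 0 0"

```text
time: 11.4
ee_pos: [0.5021, 0.2646, 0.2698]
tool_rot: [-0.03, 1.0, -0.001, -0.001]
contact_force: [0.3, -0.2, -1.0]
grip_width: 0.0192
grasp_force: 49.6
```

```bash
python3 - <<'E'
from h import *
plan([.5013,.2725,.23],183.4,1,255)
D={n:snap(n) for n in('wrist','scene')}
def cr(im,x,y,w,h,k): return cv2.resize(im[y:y+h,x:x+w],(w*k,h*k),interpolation=cv2.INTER_CUBIC)[:,:,::-1]
cv2.imwrite('pics/c6.png',np.hstack([cr(D['wrist']['color'],205,100,130,200,3),cr(D['scene']['color'],310,180,66,100,6)]))
print([(n,proj(D[n],[.5,.2725,.0])) for n in D])
E
```

```text
p [0.5021 0.2646 0.2698] yaw -176.59 t 11.4 F [ 0.3 -0.2 -1. ] w 0.01916656621749435 g 49.55219864845276 n 1
255 0.03 0.80 3.97 -0.09 -0.14 0.01; 
[('wrist', array([284.45018404, 177.25800293])), ('scene', array([344.94184691, 267.61971352]))]
```

View pics/c6.png

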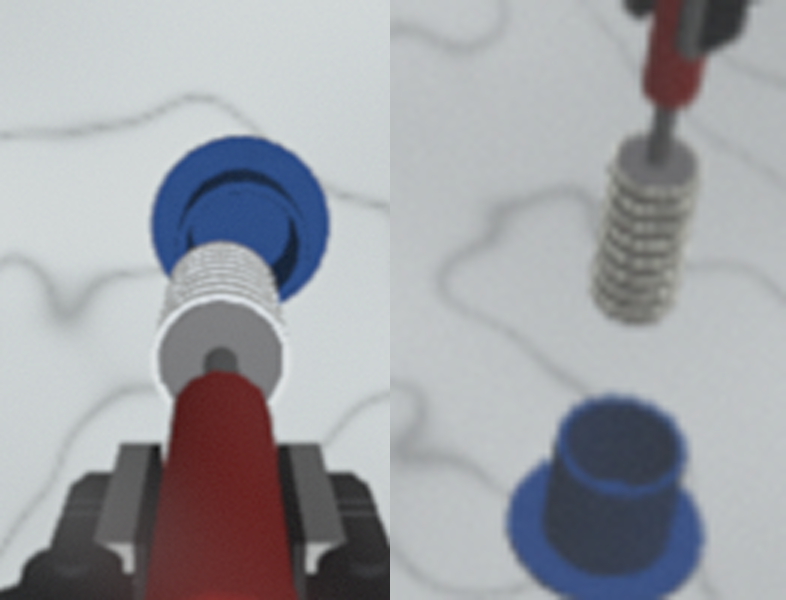

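The brush foot is at crop x≈222 and the pot at 240, so it needs about 8 mm towards +y. I'll correct that, then insert.

>>> play_rows --motion "255 0 0.8 0 0 0 0; 255 0 0 2 0 0 0; 255 0 0 2 0 0 0; 255 0 0 2 0 0 0; 255 0 0 0 0 0 0"

```text
time: 11.92
ee_pos: [0.4999, 0.2717, 0.2062]
tool_rot: [-0.029, 1.0, -0.001, -0.004]
contact_force: [-1.2, -0.4, -1.8]
grip_width: 0.019
grasp_force: 49.6
```

>>> play_rows --motion "255 0 0 1.5 0 0 0; 255 0 0 1.5 0 0 0; 255 0 0 1.5 0 0 0; 255 0 0 0 0 0 0; 255 0 0 0 0 0 0"

```text
time: 12.33
ee_pos: [0.502, 0.2727, 0.1665]
tool_rot: [-0.029, 1.0, -0.0, -0.001]
contact_force: [0.5, 0.2, 0.2]
grip_width: 0.0187
grasp_force: 49.6
```

>>> play_rows --motion "255 0 0 1 0 0 0; 255 0 0 0.8 0 0 0; 255 0 0 0.3 0 0 0; 255 0 0 0 0 0 0; 255 0 0 0 0 0 0"

```text
time: 12.75
ee_pos: [0.502, 0.273, 0.1451]
tool_rot: [-0.03, 1.0, -0.0, -0.0]
contact_force: [0.5, 0.7, -1.2]
grip_width: 0.0188
grasp_force: 49.6
```

>>> play_rows --motion "255 0 0 0.1 0 0 0; 255 0 0 0.1 0 0 0; 255 0 0 0 0 0 0"

```text
time: 13.0
ee_pos: [0.5023, 0.2732, 0.1435]
tool_rot: [-0.03, 1.0, 0.0, 0.0]
contact_force: [-0.3, -0.9, -1.6]
grip_width: 0.0193
grasp_force: 49.6
```

>>> play_rows --motion "255 0 0 0.1 0 0 0; 255 0 0 0 0 0 0; 190 0 0 0 0 0 0; 150 0 0 0 0 0 0; 100 0 0 0 0 0 0"

```text
time: 13.42
ee_pos: [0.5024, 0.2732, 0.1427]
tool_rot: [-0.03, 1.0, 0.0, 0.0]
contact_force: [-0.0, -0.4, 0.9]
grip_width: 0.045
grasp_force: 0.0
```

>>> play_rows --motion "50 0 0 0 0 0 0; 0 0 0 0 0 0 0; 0 0 0 0 0 0 0; 0 0 0 0 0 0 0; 0 0 0 0 0 0 0"

```text
time: 13.83
ee_pos: [0.5022, 0.2731, 0.1423]
tool_rot: [-0.03, 1.0, -0.0, 0.0]
contact_force: [-0.2, 0.1, 1.0]
grip_width: 0.0855
grasp_force: 0.0
```

>>> play_rows --motion "0 0 0 -1.5 0 0 0; 0 0 0 -3 0 0 0; 0 0 0 -3.5 0 0 0; 0 0 0 -3.5 0 0 0; 0 0 0 -2 0 0 0"

```text
time: 14.25
ee_pos: [0.503, 0.2734, 0.2818]
tool_rot: [-0.03, 1.0, 0.001, 0.003]
contact_force: [-0.3, 0.8, 1.3]
grip_width: 0.0853
grasp_force: 0.0
```

```bash
python3 - <<'E'
from h import *
plan([.52,-.229,.26],183.7,14,0)
D={n:snap(n,n+'7.png') for n in('top','scene')}
h=cv2.cvtColor(D['scene']['color'],cv2.COLOR_RGB2HSV)
reds=((h[...,0]<6)|(h[...,0]>174))&(h[...,1]>110)
n,l,st,ce=cv2.connectedComponentsWithStats(reds.astype(np.uint8));print([st[i] for i in range(1,n) if st[i][4]>15])
print('upright exp',proj(D['scene'],[.501,.273,.195]),proj(D['scene'],[.501,.273,.11]))
E
```

```text
p [0.503  0.2734 0.2818] yaw -176.61 t 14.25 F [-0.3  0.8  1.3] w 0.08533374948805757 g 0.0 n 14
0 0.09 -3.59 0.15 0.01 0.02 -0.02; 0 0.09 -3.59 0.15 0.01 0.02 -0.02; 0 0.09 -3.59 0.15 0.01 0.02 -0.02; 0 0.10 -3.59 0.15 0.01 0.02 -0.02; 0 0.10 -3.59 0.15 0.01 0.02 -0.02
0 0.10 -3.59 0.15 0.01 0.02 -0.02; 0 0.10 -3.59 0.15 0.01 0.02 -0.02; 0 0.10 -3.59 0.15 0.01 0.02 -0.02; 0 0.10 -3.59 0.15 0.01 0.02 -0.02; 0 0.10 -3.59 0.15 0.01 0.02 -0.02
0 0.10 -3.59 0.15 0.01 0.02 -0.02; 0 0.11 -3.59 0.15 0.01 0.02 -0.02; 0 0.11 -3.59 0.15 0.01 0.02 -0.02; 0 0.11 -3.59 0.16 0.01 0.02 -0.02; 
[array([352, 210,   9,  30, 101], dtype=int32), array([414, 310,  34,  29, 384], dtype=int32)]
upright exp [355.74566322 211.83988349] [350.62852555 238.11128155]
```

The brush stands upright in its pot. Next I'll go to the bowl, taking a look at the target on the way, then look at the bowl's glass from the far side.

>>> play_rows --motion "0 0.1 -2.5 0 0 0 0; 0 0.1 -3.6 0 0 0 0; 0 0.1 -3.9 0 0 0 0; 0 0.1 -3.9 0 0 0 0; 0 0.1 -3.9 0 0 0 0"

```text
time: 14.77
ee_pos: [0.507, 0.0937, 0.2759]
tool_rot: [-0.03, 1.0, -0.0, -0.001]
contact_force: [0.8, 0.2, 0.5]
grip_width: 0.0855
grasp_force: 0.0
```

>>> play_rows --motion "0 0.1 -3.9 0 0 0 0; 0 0.1 -3.9 0 0 0 0; 0 0.1 -3.9 0 0 0 0; 0 0.1 -2.5 0 0 0 0; 0 0 0 0 0 0 0"

```text
time: 15.18
ee_pos: [0.5116, -0.0516, 0.2755]
tool_rot: [-0.026, 1.0, -0.001, -0.001]
contact_force: [0.5, 0.9, -1.2]
grip_width: 0.0854
grasp_force: 0.0
```

```bash
python3 - <<'E'
from h import *
import pickle
plan([.62,-.23,.28],183.4,None,0)
c=snap('wrist','w8.png');pickle.dump(c,open('w8.pkl','wb'));print(proj(c,[.5668,-.0479,.006]))
E
```

```text
p [ 0.5116 -0.0516  0.2755] yaw -176.97 t 15.1833 F [ 0.5  0.9 -1.2] w 0.08542144937699371 g 0.0 n 6
0 -1.65 -3.07 -0.07 -0.02 -0.02 -0.06; 0 -1.64 -3.07 -0.07 -0.02 -0.02 -0.06; 0 -1.64 -3.07 -0.07 -0.02 -0.02 -0.06; 0 -1.64 -3.07 -0.07 -0.02 -0.02 -0.06; 0 -1.63 -3.07 -0.07 -0.02 -0.02 -0.06
0 -1.63 -3.07 -0.07 -0.02 -0.02 -0.06; 
[279.00676842 217.97047971]
```

>>> play_rows --motion "0 0 -3 0 0 0 0; 0 0 -3.8 0 0 0 0; 0 -1 -3.8 0 0 0 0; 0 -2 -3.8 0 0 0 0; 0 -2.5 -2.5 0 0 0 0"

```text
time: 15.65
ee_pos: [0.5762, -0.2129, 0.277]
tool_rot: [-0.029, 1.0, -0.0, -0.0]
contact_force: [1.5, 1.1, 1.8]
grip_width: 0.0854
grasp_force: 0.0
```

>>> play_rows --motion "0 -2.5 -0.8 0 0 0 0; 0 -2 -0.8 0 0 0 0; 0 -1.5 0 0 0 0 0; 0 0 0 0 0 0 0; 0 0 0 0 0 0 0"

```text
time: 16.07
ee_pos: [0.6376, -0.2221, 0.2754]
tool_rot: [-0.031, 1.0, 0.001, -0.001]
contact_force: [-0.5, 0.0, 0.1]
grip_width: 0.0854
grasp_force: 0.0
```

```bash
python3 - <<'E'
from h import *
import pickle
plan([.52,-.229,.16],183.4,None,0)
c=snap('wrist');pickle.dump(c,open('w9.pkl','wb'));print(proj(c,[.52,-.229,.08]),proj(c,[.549,-.229,.042]))
u,v=proj(c,[.53,-.229,.06]).astype(int);x0=min(max(u-65,0),430);y0=min(max(v-65,0),290);print(x0,y0)
def cr(im,x,y,w,h,k): return cv2.resize(im[y:y+h,x:x+w],(w*k,h*k),interpolation=cv2.INTER_CUBIC)[:,:,::-1]
w8=pickle.load(open('w8.pkl','rb'))
cv2.imwrite('pics/c9.png',np.hstack([cr(c['color'],x0,y0,130,130,3),cr(w8['color'],215,150,130,130,3)]))
E
```

```text
p [ 0.6376 -0.2221  0.2754] yaw -176.5 t 16.0667 F [-0.5  0.   0.1] w 0.0853894570058556 g 0.0 n 5
0 2.35 0.00 2.31 0.02 -0.03 0.02; 0 2.35 0.00 2.31 0.02 -0.03 0.02; 0 2.35 0.00 2.31 0.02 -0.03 0.02; 0 2.35 0.00 2.31 0.02 -0.03 0.02; 0 2.35 0.00 2.31 0.02 -0.03 0.02

[278.24447637  76.37723671] [276.58208721 107.90313405]
212 23
```

View pics/c9.png

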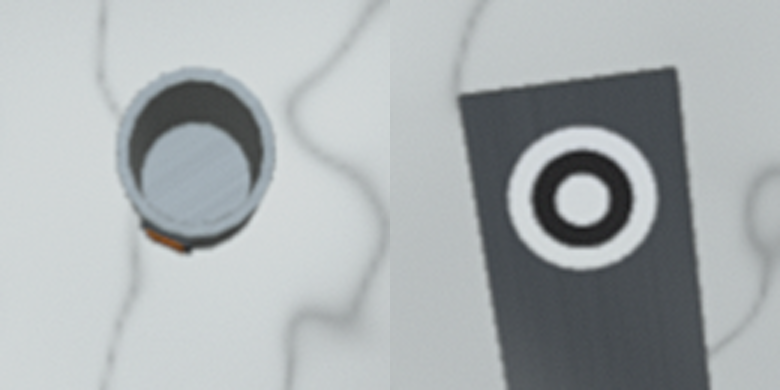

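The bowl's glass shows at crop (168,240) with the rim centre at (196,152), so it is turned about -28°. The target ring is at crop (582,198), as predicted.

```bash
python3 - <<'E'
from h import *
import pickle
np.set_printoptions(precision=4,suppress=True)
c=pickle.load(open('w9.pkl','rb'));w8=pickle.load(open('w8.pkl','rb'))
C=onz(c,212+196.3/3,23+152/3,.08)[:2];print('bowl',C,'target',onz(w8,279,216,.006))
h=cv2.cvtColor(c['color'],cv2.COLOR_RGB2HSV);m=(h[...,0]<25)&(h[...,1]>110);m[:80]=0;m[125:]=0;m[:,:240]=0;m[:,310:]=0
q=np.argwhere(m)[:,::-1];print(len(q),q.mean(0))
for z in(.064,.05,.042):
    P=np.array([onz(c,*p,z)[:2] for p in q]);v=P.mean(0)-C;print(z,'dir',np.degrees(np.arctan2(v[1],v[0])),np.linalg.norm(v))
u=np.linalg.svd(P-P.mean(0))[2][0];print('tangent normal',np.degrees(np.arctan2(u[1],u[0]))+90)
a,b=[onz(c,212+x/3,23+y/3,.066)[:2] for x,y in((143,226),(190,251))];d=b-a;print('frame edge',np.degrees(np.arctan2(d[1],d[0])),np.linalg.norm(d))
# target yaw from plate in w8 by clicked edge lines
g=cv2.cvtColor(w8['color'],cv2.COLOR_RGB2GRAY)<95
L=[];Rr=[]
for y in range(188,270):
    i=np.where(g[y,232:330])[0]+232;L.append(onz(w8,i[0]-.5,y,.006)[:2]);Rr.append(onz(w8,i[-1]+.5,y,.006)[:2])
for k in(L,Rr):
    v=cv2.fitLine(np.array(k,np.float32),cv2.DIST_HUBER,0,.001,.001).ravel();print('edge',np.degrees(np.arctan2(v[1],v[0])),v[2:])
E
```

```text
bowl [ 0.5175 -0.23  ] target [ 0.564  -0.0481  0.006 ]
20 [266.85 102.8 ]
0.064 dir -19.270452996315857 0.02965897098113435
0.05 dir -20.781004862645347 0.028980146371318936
0.042 dir -21.676019840245754 0.02860162576868938
tangent normal 160.4270019746108
frame edge 66.38472321167193 0.018938507046517672
edge 10.66393 [ 0.5758 -0.0954]
edge 10.472657 [0.5803 0.004 ]
```

```bash
python3 -c "
from h import *
plan([.520,-.230,.18],159.5,5,0)"
```

```text
p [ 0.637  -0.2223  0.2764] yaw -176.51 t 16.1167 F [ 0.5  0.8 -1.2] w 0.08552576618281196 g 0.0 n 5
0 2.34 -0.01 1.93 0.01 -0.02 4.80; 0 2.33 -0.21 1.93 0.01 -0.02 4.80; 0 2.31 -0.40 1.93 0.01 -0.02 4.80; 0 2.27 -0.60 1.93 0.01 -0.02 4.80; 0 2.21 -0.78 1.93 0.01 -0.02 4.80
```

>>> play_rows --motion "0 2.3 0 1.9 0 0 4.8; 0 2.3 -0.2 1.9 0 0 4.8; 0 2.3 -0.4 1.9 0 0 4.8; 0 2.3 -0.6 1.9 0 0 4.8; 0 2.2 -0.8 1.9 0 0 4.8"

```text
time: 16.53
ee_pos: [0.5187, -0.23, 0.1822]
tool_rot: [0.18, 0.984, -0.0, 0.0]
contact_force: [0.4, -0.1, 0.2]
grip_width: 0.0853
grasp_force: 0.0
```

>>> play_rows --motion "0 0 0 0 0 0 0; 0 0 0 0 0 0 0"

```text
time: 16.7
ee_pos: [0.5171, -0.2291, 0.1798]
tool_rot: [0.179, 0.984, 0.001, -0.003]
contact_force: [0.4, -0.3, 0.7]
grip_width: 0.0854
grasp_force: 0.0
```

```bash
python3 -c "
from h import *
plan([.520,-.230,.026],159.5,6,0)"
```

```text
p [ 0.5171 -0.2291  0.1798] yaw 159.39 t 16.7 F [ 0.4 -0.3  0.7] w 0.08538319729777336 g 0.0 n 6
0 -0.07 0.00 2.56 0.01 -0.06 -0.02; 0 -0.06 0.00 2.56 0.01 -0.06 -0.02; 0 -0.06 0.00 2.56 0.01 -0.06 -0.02; 0 -0.06 0.00 2.56 0.01 -0.06 -0.02; 0 -0.06 0.00 2.56 0.01 -0.06 -0.02
0 -0.05 0.00 2.56 0.01 -0.06 -0.02;
```

>>> play_rows --motion "0 -0.3 0 2.5 0 0 0; 0 0 0 3 0 0 0; 0 0 0 3 0 0 0; 0 0 0 3 0 0 0; 0 0 0 2.5 0 0 0"

```text
time: 17.12
ee_pos: [0.5259, -0.2327, 0.0435]
tool_rot: [0.178, 0.984, -0.001, 0.002]
contact_force: [-0.4, -0.1, 0.1]
grip_width: 0.0856
grasp_force: 0.0
```

>>> play_rows --motion "0 0 0 1.3 0 0 0; 0 0 0 0 0 0 0; 40 0 0 0 0 0 0; 60 0 0 0 0 0 0; 80 0 0 0 0 0 0" --squeeze 50

```text
time: 17.53
ee_pos: [0.5261, -0.2334, 0.0325]
tool_rot: [0.179, 0.984, -0.001, 0.003]
contact_force: [1.2, -0.1, 0.3]
grip_width: 0.0581
grasp_force: 0.0
```

>>> play_rows --motion "100 0 0 0 0 0 0; 120 0 0 0 0 0 0; 255 0 0 0 0 0 0; 255 0 0 0 0 0 0; 255 0 0 0 0 0 0" --squeeze 50

```text
time: 17.95
ee_pos: [0.5262, -0.2331, 0.0327]
tool_rot: [0.179, 0.984, -0.001, 0.003]
contact_force: [0.8, 1.3, 5.6]
grip_width: 0.0548
grasp_force: 53.5
```

>>> play_rows --motion "255 0 0 0 0 0 0; 255 0 0 0 0 0 0"

```text
time: 18.12
ee_pos: [0.5262, -0.2331, 0.0327]
tool_rot: [0.179, 0.984, -0.001, 0.003]
contact_force: [1.0, 1.4, 5.6]
grip_width: 0.0547
grasp_force: 53.5
```

Gripped at 54.7 mm. Lifting, then turning on the way towards the target.

>>> play_rows --motion "255 0 0 -1 0 0 0; 255 0 0 -2 0 0 0; 255 0 0 -3 0 0 0; 255 0 0 -3.5 0 0 0; 255 0 0 -3 0 0 0"

```text
time: 18.53
ee_pos: [0.5229, -0.232, 0.1557]
tool_rot: [0.179, 0.984, 0.0, -0.001]
contact_force: [0.6, -1.1, -1.9]
grip_width: 0.0547
grasp_force: 53.6
```

>>> play_rows --motion "255 0 0 -0.5 0 0 0; 255 0 0 0 0 0 0"

```text
time: 18.7
ee_pos: [0.5253, -0.2334, 0.1628]
tool_rot: [0.179, 0.984, -0.001, 0.003]
contact_force: [0.3, -0.5, -2.6]
grip_width: 0.055
grasp_force: 53.6
```

```bash
python3 -c "
from h import *
plan([.535,-.052,.163],190.5,8,255)"
```

```text
p [ 0.5253 -0.2334  0.1628] yaw 159.38 t 18.7 F [ 0.3 -0.5 -2.6] w 0.055034777369454606 g 53.594959415495396 n 8
255 0.68 2.16 -0.01 -0.02 0.04 -3.89; 255 0.54 2.21 -0.01 -0.02 0.04 -3.89; 255 0.39 2.24 -0.01 -0.02 0.04 -3.89; 255 0.23 2.26 -0.01 -0.02 0.04 -3.89; 255 0.08 2.27 -0.00 -0.02 0.04 -3.89
255 -0.08 2.27 -0.00 -0.02 0.04 -3.89; 255 -0.23 2.26 -0.00 -0.02 0.04 -3.89; 255 -0.38 2.24 -0.00 -0.02 0.04 -3.89;
```

>>> play_rows --motion "255 0.7 2 0 0 0 -3.9; 255 0.5 2.2 0 0 0 -3.9; 255 0.4 2.2 0 0 0 -3.9; 255 0.2 2.3 0 0 0 -3.9; 255 0.1 2.3 0 0 0 -3.9"

```text
time: 19.12
ee_pos: [0.5274, -0.1187, 0.1559]
tool_rot: [0.008, 1.0, 0.001, -0.003]
contact_force: [0.1, 0.1, -3.2]
grip_width: 0.0551
grasp_force: 53.8
```

>>> play_rows --motion "255 -0.1 2.3 0 0 0 -3.9; 255 -0.2 2.3 0 0 0 -3.9; 255 -0.4 2.2 0 0 0 -3.9; 255 0 0 0 0 0 0; 255 0 0 0 0 0 0"

```text
time: 19.53
ee_pos: [0.5313, -0.0505, 0.1564]
tool_rot: [-0.093, 0.996, 0.001, -0.002]
contact_force: [0.6, -0.6, -3.8]
grip_width: 0.0551
grasp_force: 54.0
```

```bash
python3 - <<'E'
from h import *
import pickle
plan([.566,-.048,.163],190.5,1,255)
D={n:snap(n) for n in('wrist','top','scene')};pickle.dump(D,open('d10.pkl','wb'))
def cr(im,x,y,w,h,k): return cv2.resize(im[y:y+h,x:x+w],(w*k,h*k),interpolation=cv2.INTER_CUBIC)[:,:,::-1]
cv2.imwrite('pics/c10.png',np.hstack([cr(D['wrist']['color'],180,110,200,250,2),cr(D['scene']['color'],180,130,100,125,4)]))
p=np.array(bot.get_state()['ee_pos'])
print(p,[(n,proj(D[n],p+[0,0,.0473]),proj(D[n],p+[0,0,-.0327])) for n in D])
E
```

```text
p [ 0.5313 -0.0505  0.1564] yaw -169.3 t 19.5333 F [ 0.6 -0.6 -3.8] w 0.05509535889215183 g 53.99814337491989 n 1
255 -3.45 -0.40 -0.68 0.09 -0.28 0.20; 
[ 0.53213696 -0.05236042  0.15774574] [('wrist', array([273.4459719 , 329.99348248]), array([274.9566421 , 245.79682012])), ('top', array([339.38341664, 238.50183621]), array([334.03157009, 239.86000505])), ('scene', array([262.44778209, 135.43796305]), array([262.57588647, 160.23535374]))]
```

View pics/c10.png

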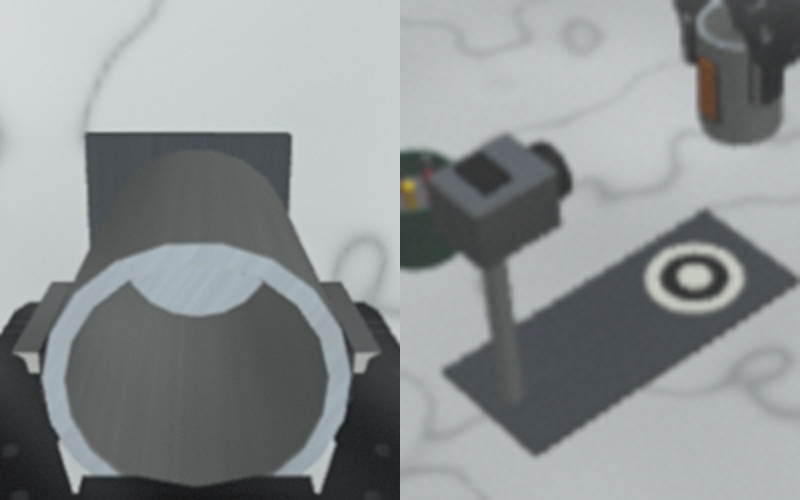

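The bowl is held upright with its glass towards the lens. The scene puts its bottom centre at about (265,159) and the wrist its rim at (278,298), so it sits about 7.5 mm behind the TCP. I'll move to the view point allowing for this.

>>> play_rows --motion "255 -1 0 -0.2 0 0 0; 255 -1.2 -0.1 -0.2 0 0 0; 255 -1.2 -0.1 -0.2 0 0 0; 255 -0.8 -0.1 0 0 0 0; 255 0 0 0 0 0 0"

```text
time: 20.1
ee_pos: [0.576, -0.048, 0.1647]
tool_rot: [-0.092, 0.996, -0.0, 0.0]
contact_force: [-0.4, 0.8, -3.5]
grip_width: 0.0547
grasp_force: 54.0
```

>>> play_rows --motion "255 0 0 0 0 0 0; 255 0 0 0 0 0 0"

```text
time: 20.27
ee_pos: [0.574, -0.0474, 0.1648]
tool_rot: [-0.092, 0.996, 0.0, -0.001]
contact_force: [0.5, 0.1, -2.6]
grip_width: 0.0544
grasp_force: 54.0
```

```bash
python3 - <<'E'
from h import *
import pickle
np.set_printoptions(precision=4,suppress=True)
plan([.5735,-.0465,.163],190.5,1,255)
D={n:snap(n) for n in('wrist','top','scene')};pickle.dump(D,open('d11.pkl','wb'))
def cr(im,x,y,w,h,k): return cv2.resize(im[y:y+h,x:x+w],(w*k,h*k),interpolation=cv2.INTER_CUBIC)[:,:,::-1]
cv2.imwrite('pics/c11.png',np.hstack([cr(D['wrist']['color'],180,110,200,290,2),cr(D['scene']['color'],195,115,80,116,5)]))
c=D['scene'];E=np.array([.566,-.048,0])
for z in(.13,.17,.21): print(z,proj(c,E+[0,0,z]),[ (proj(c,E+[0,0,z]+np.array(d))-proj(c,E+[0,0,z])) for d in([.01,0,0],[0,.01,0],[0,0,.01])])
print('glass',proj(c,E+[.029*np.cos(.184),.029*np.sin(.184),.172]))
E
```

```text
p [ 0.574  -0.0474  0.1648] yaw -169.45 t 20.2667 F [ 0.5  0.1 -2.6] w 0.054418554038112216 g 54.01467517018318 n 1
255 0.03 0.10 0.18 0.03 -0.10 0.05; 
0.13 [252.3421 164.0976] [array([-3.3289,  1.3312]), array([2.0185, 2.1101]), array([-0.075 , -3.0058])]
0.17 [252.0379 151.8661] [array([-3.4083,  1.3207]), array([2.0639, 2.0955]), array([-0.0778, -3.1464])]
0.21 [251.7226 139.0593] [array([-3.4911,  1.3072]), array([2.111 , 2.0761]), array([-0.0806, -3.2957])]
glass [243.3106 156.1582]
```

View pics/c11.png

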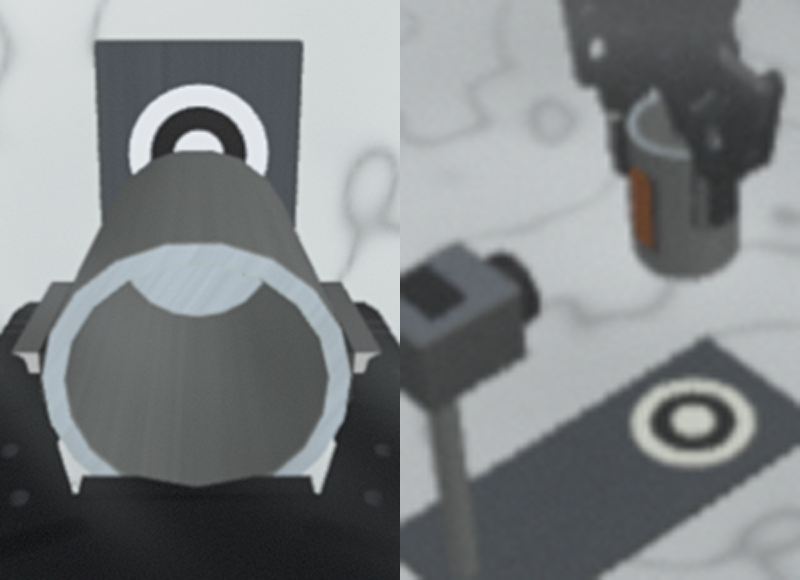

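Wrist view: target and bowl are laterally aligned, and the plate edges are square to the tool. Scene view: bowl bottom ≈(252.3,163.2) against (252.3,164.1) expected, and glass (243.4,156.6) against (243.3,156.2). I'll do one numeric check of the glass yaw and of the bystanders before handing in.

```bash
python3 - <<'E'
from h import *
import pickle
np.set_printoptions(precision=2,suppress=True)
D=pickle.load(open('d11.pkl','rb'));c=D['scene'];h=cv2.cvtColor(c['color'],cv2.COLOR_RGB2HSV).astype(int)
m=(h[...,0]<22)&(h[...,1]>90);m[:145]=0;m[168:]=0;m[:,:236]=0;m[:,256:]=0
q=np.argwhere(m)[:,::-1];print(len(q),'centroid',q.mean(0),[ (y,np.where(m[y])[0][[0,-1]]) for y in range(150,163,3) if m[y].any()])
for a in(0,5,10.5,16,21):
    r=np.radians(a);n=np.array([np.cos(r),np.sin(r),0]);t=np.array([-n[1],n[0],0])
    print(a,proj(c,np.array([.566,-.048,.172])+.029*n),[proj(c,np.array([.566,-.048,.172])+.029*n+k*t*.0075)[0] for k in(-1,1)])
T0=pickle.load(open('top0.pkl','rb'))['color'].astype(int);S0=pickle.load(open('scene0.pkl','rb'))['color'].astype(int)
for a,b,bx in((T0,D['top']['color'].astype(int),{'tin':(362,160,396,192),'bits':(405,162,450,186),'bracket':(205,148,235,182),'driver':(110,215,132,296),'pot':(188,235,226,272)}),(S0,c['color'].astype(int),{'pin':(288,168,304,192),'bracket':(238,284,272,318),'potbrush':(325,205,366,282)})):
    for k,(x,y,X,Y) in bx.items(): d=abs(a-b)[y:Y,x:X].max(2);print(k,(d>50).sum(),d.mean().round(1))
E
```

```text
43 centroid [242.95 155.7 ] [(150, array([241, 243])), (153, array([242, 244])), (156, array([242, 244])), (159, array([242, 244])), (162, array([243, 244]))]
0 [242.06 155.09] [np.float64(240.55242645954507), np.float64(243.58755070762408)]
5 [242.61 155.62] [np.float64(240.8781414727688), np.float64(244.36357700356916)]
10.5 [243.3  156.15] [np.float64(241.33627048799445), np.float64(245.28714144251714)]
16 [244.08 156.65] [np.float64(241.8952623759268), np.float64(246.27553735125247)]
21 [244.85 157.05] [np.float64(242.48690292038015), np.float64(247.22245223968488)]
tin 407 39.8
bits 256 28.4
bracket 0 14.1
driver 0 14.4
pot 4 13.2
pin 0 5.4
bracket 0 5.7
potbrush 0 5.7
```

>>> play_rows --motion "255 0 0.1 0.15 0 0 -1; 255 0 0 0 0 0 0; 255 0 0 0 0 0 0; 255 0 0 0 0 0 0; 255 0 0 0 0 0 0"

```text
time: 20.83
ee_pos: [0.5746, -0.046, 0.1639]
tool_rot: [-0.101, 0.995, -0.0, 0.0]
contact_force: [-0.4, -0.0, -3.4]
grip_width: 0.0549
grasp_force: 54.0
```

```bash
python3 - <<'E'
from h import *
import pickle
plan([.5735,-.0465,.163],190.5,1,255);print(np.abs(bot.get_state()['qvel']).max())
D=pickle.load(open('d11.pkl','rb'));a=pickle.load(open('scene0.pkl','rb'))['color'].astype(int);b=snap('scene')['color'].astype(int)
for k,(x,y,X,Y) in {'tin':(168,165,195,198),'bits':(150,144,172,175),'cam':(190,165,222,240)}.items(): d=abs(a-b)[y:Y,x:X].max(2);print(k,(d>50).sum(),d.mean().round(1))
E
```

```text
p [ 0.5746 -0.046   0.1639] yaw -168.4 t 20.8333 F [-0.4 -0.  -3.4] w 0.05488683492983529 g 54.01136554777622 n 1
255 0.12 -0.03 0.09 -0.00 0.00 1.10; 
0.00323192898383855
tin 0 4.2
bits 0 5.1
cam 0 4.2
```

Nothing else has moved and the bowl is held still at the view point, so I'm handing in.

```bash
python3 -c "
from workcell import bot
print(bot.finish_job())"
```

```text
the job is handed in; nothing more can be done
None
```

The job is handed in at about 21 s: the bowl was brushed twice down to its floor and back to the rim, and the brush stands back in its pot. The bowl is held upright and still above the target at lens height (within a few mm) with the glass facing the lens (within about 3°), and the camera and bystanders show no change in the scene view I compared (screwdriver checked from above).

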